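Bolt the vaccine cool box shut

TASK

Bolt the hatch of the blue vaccine cool box between two patients: with one fingertip press the red safety catch right down and hold it there while the other fingertip pushes the black thumb piece, and so the steel bolt, fully home through the keeper on the hatch. Only then take the fingers away, so that the catch springs back up and locks the bolt. Nothing is to be gripped or lifted: keep the hatch shut and leave the vial, the thermometer and the carton standing where they are.

Things in the scene. Friction and masses are not known exactly. Their poses are not given: they have to be found in the camera images.
- cool_box: Cool box fixed to the table, 300 (x) x 460 (y) x 190 mm high, blue with a white top; origin at the centre of its underside, z up; turned by up to 0.5 rad. Its top: a fixed deck at the -y end, 180 mm long, carries the lock; the rest is the hatch, hinged at the +y end. The bolt slides towards +y. Only the red catch and the black thumb piece stand higher than 25 mm above the top.
- catch_top (a point): Centre of the top of the red safety catch, a flat ribbed press plate 26 (x) x 52 mm (y); axes as the box's. Up, it is 36 mm above the deck (226 mm above the table); pressed right down 28 mm, 4 mm proud of its housing. At box x -30, y -125 mm. Moves with the plate.
- catch (a joint): How far the catch is pressed down, m: 0 = up, 0.008 = right down on its stop. Spring: 4 N to start it, 9 N at the stop, anywhere on the plate. From 5 mm down its steel tooth clears the lug on the bolt; up, it blocks the bolt at either end of its stroke (2 mm of play). Let go part way, the tooth rubs under the lug.
- bolt_knob (a point): Centre of the top of the black thumb piece, an upright tab on the bolt, 26 (x) x 10 mm (y), from 24 to 46 mm above the deck; axes as the box's. Bolt back: at box x +30, y -120 mm, so 60 mm across from the catch. Push its -y face towards +y. Behind it (-y) nothing is higher than 22 mm, so a fingertip level with the pressed catch passes freely. Moves with the bolt.
- bolt (a joint): How far the bolt has slid towards the hatch, m: 0 = fully back, 0.028 = fully home on its stop; it starts within 1.5 mm of fully back. Friction about 2.5 N; it stays where it is left. Beyond 0.026 the catch can spring up behind the lug.
- keeper (a point): Middle of the steel staple on the hatch, 25 mm high, into which the 12 mm round bolt shoots; at box x +30, y -36 mm, 13 mm above the hatch. Moves with the hatch.
- hatch (a joint): Angle of the hatch, rad: 0 = shut (as it starts), grows as it is lifted. Loose until bolted; it lies shut by its own weight.
- vial_mid (a point): Bystander: centre of a standing glass vial, 24 mm across, 50 mm high, on the deck 100 to 115 mm to the -x or +x side of the lock's middle.
- thermometer_mid (a point): Bystander: centre of a white digital thermometer, 42 x 66 x 18 mm, lying on the deck on the other side of the lock.
- carton_mid (a point): Bystander: centre of a white and navy vaccine carton, 65 x 170 x 55 mm, on the table on the robot's right.

How it is judged:
On the way, in this order (a step that is already met when the one before it is completed fails the run):
1. the catch is pressed down, at least 6 mm of its 8, while the bolt is still back (value of joint catch above 0.006 m and value of joint bolt below 0.008 m), for 0.1 s.
2. the bolt is home (beyond 26 mm) with the catch still held down (value of joint bolt above 0.026 m and value of joint catch above 0.0055 m), for 0.1 s.
At the end, for the whole second after the job is handed in: The bolt is home (more than 25.5 mm of its 28) and at rest, the catch has sprung back up (within 1.5 mm of its top), the hatch is shut (below 0.02 rad), and the vial, the thermometer and the carton are within 12 mm of where they were (value of joint bolt above 0.0255 m and value of joint catch below 0.0015 m and value of joint hatch below 0.02 rad and velocity of joint bolt below 0.01 m/s and distance of each of vial_mid, thermometer_mid, carton_mid from where it was at the start of the episode below 0.012 m); the robot touches nothing.
It fails at once if the catch is let up (less than 5.3 mm down) while the bolt is part way (5 to 25 mm) (value of joint bolt between 0.005 and 0.025 m and value of joint catch below 0.0053 m).
It fails at once if the hatch is lifted (more than 0.03 rad) (value of joint hatch above 0.03 rad).
It fails at once if the vial, the thermometer or the carton is lifted, carried, or pushed more than 12 mm (distance of any of vial_mid, thermometer_mid, carton_mid from where it was at the start of the episode above 0.012 m).
It fails at once if the vial is knocked over (angle between vial_mid's own z axis and vertical above 0.35 rad).
It also fails if it takes over 35 s, if anything falls off the work surface, if the arm or the gripper's body presses on something with over 40 N, if the wrist force passes 120 N, or if a joint passes its speed limit or range.

ROBOT

A 7-joint arm with a two-finger parallel gripper is mounted at the origin on the work surface. World frame = base frame: x ahead of the robot, y to its left, z up, the work surface at z = 0. Lengths are in m, angles in rad, forces in N, time in s.
With the tool pointing down it reaches from about 0.4 to 0.875 m from the base axis. Payload 19.3 kg.
Tool frame: the origin (TCP) lies at the very end of the fingers, on their centre line; the grasp point (between the pads) lies 19 mm behind it; z points along the fingers, y is the direction in which the jaws open and shut (so a half turn about z gives the same grasp; the last joint's range is limited). The gripper opens to 85 mm and grips with 20 to 120 N. Pads are 22 mm wide; open, the fingers measure 114 mm over their backs; the gripper's body (76 mm by 85 mm) begins 54 mm behind the grasp point. The pads swing forward as they close: fully open they stand 13 mm farther back than shut.
Start: joints at [-1.345, 0.521, -0.036, 1.599, 0.021, 1.021, -0.113], TCP at [0.182, 0.598, 0.231] pointing down, gripper open.
Joint ranges: [-2.91, 2.91], [-0.3, 2.13], [-1.5, 1.42], [0.17, 2.43], [-1.26, 4.41], [0.16, 1.93], [-2.52, 2.52]. Speed limits (rad/s): [1.89, 1.89, 2.39, 2.39, 3.01, 3.01, 3.01].

INTERFACE

Orientations are given as [roll, pitch, yaw] about the fixed x, y, z axes, in that order (R = Rz(yaw) Ry(pitch) Rx(roll)).
In Python, from workcell import bot gives the robot as it stands. The module is installed in compiled form; this text tells all that it offers.
- The arm moves only by the shell command python3 -m inch 'ROWS' [FORCE]. ROWS is JSON, a list of rows, each an object of numbers: "dx", "dy", "dz": the shift along the tool's x, y, z in mm; "rx", "ry", "rz": the turn, a rotation vector about the tool's x, y, z in rad; "hand": the closure, from -1 (fully open) to 1 (shut), so that 0 is half open. In form: [{"dx": .., "dy": .., "dz": .., "rx": .., "ry": .., "rz": .., "hand": ..}, ...]. A call has 1 to 10 rows; each row shifts and turns the commanded pose from where the row before left it, along the tool's axes as they then stand; what a row does not reach is not made up. A row lasts 1/10 s, in which the tool goes at most 50 mm and 8.59 degrees, less where a joint would pass 70% of its speed; a pose out of reach is approached as far as the arm can. A call with a gripper value outside its range is refused whole. The fingers move at their own pace and stop on an object; FORCE is the grip in N (left out, the last holds). Time passes only in rows, so rows that do not move let the fingers close. It gives the time, the measured TCP pose, the force and the opening at its end, in the units of the state.
- bot.observe(): the state, without advancing time (a new reading comes with each control period).
- bot.grab_frame(name): name is "scene" or "top"; returns (picture, depth): 420x560x3 uint8, red, green, blue; 420x560 float32, m along the optical axis (not along the pixel's ray), 0 where there is no reading.
- bot.get_calibration(name): a dict with "vertical_fov" (degrees; the focal length in pixels is half the picture's height over the tangent of half this angle, whatever the lens; pixels are square), "cx", "cy" (the principal point, pixels), "origin" and "orientation" of the camera in the world. Camera axes: x right, y down, z forward; pixel columns grow to the right and rows downward; lengths in m; the calibration is good to about 2 mm. A picture is of the moment at which its call begins. get_calibration takes no time and is no camera call.
- bot.job_done(): hands the job in, once; it reports no verdict.
Trained networks look in the newest picture that a camera, given by its name, has taken for a name from the list of things; names that differ only in an ending like _2 or _b are one class to them, and where a whole thing is asked for, a point or a joint stands for the part that bears it (a point fixed in the world has none). Each returns a list of dicts, best first, with "score" (0 to 1); they miss things now and then, are a little off and sometimes report something else, mostly with a low value. They report only what shows in the picture. A call takes as long as a camera call.
- bot.trace(camera, target): "region" (420x560 bool, what is visible of it) and "box" ([left, top, right, bottom] in pixels, round what is visible of it).
- bot.tip_of(camera, target): "centre" ([row, column] in pixels: a listed point, or the origin of a listed thing).
The state is a dict: "clock": time; "qpos": joint angles; "qd": joint speeds; "joint_efforts": joint torques, N m; "position": TCP position; "tool_rot": TCP orientation; "force": force on the tool from outside, world axes, zero at the start; "moment": the same for the moment, N m; "grip_width": finger opening in m.
Only numpy, scipy, OpenCV 4.12 (cv2) and the standard library are available. Lean on these libraries where they do the work, as an engineer would, in place of code of your own. Each camera call takes 0.05 s, during which the arm holds its last target.

## Working session

There is one attempt and no reset: what is moved stays moved. The work goes in short steps, Python scripts to look and compute and a shell command to move; the robot and the scene stay as the last step left them, time stands still between calls to the robot, and variables do not carry over. Pictures are saved under pics/ and viewed, and the job is handed in when it is done.

```bash
mkdir -p pics
cat > h.py <<'E'
import numpy as np, cv2
from scipy.spatial.transform import Rotation as R
from workcell import bot
def cam(n):
    c=bot.get_calibration(n); o=c['orientation']; o=np.array(o,float)
    M=R.from_euler('xyz',o).as_matrix() if o.size==3 else (o.reshape(3,3) if o.size==9 else None)
    f=210/np.tan(np.radians(c['vertical_fov'])/2)
    return f,c['cx'],c['cy'],np.array(c['origin']),M
def world(n,r,c,d):
    f,cx,cy,o,M=cam(n); return o+M@np.array([(c-cx)/f*d,(r-cy)/f*d,d])
def proj(n,p):
    f,cx,cy,o,M=cam(n); q=M.T@(np.array(p)-o); return q[1]/q[2]*f+cy,q[0]/q[2]*f+cx
def cloud(n,depth):
    f,cx,cy,o,M=cam(n); v,u=np.mgrid[:420,:560]
    return np.stack([(u-cx)/f*depth,(v-cy)/f*depth,depth],-1)@M.T+o
E
python3 - <<'E'
from h import *
np.set_printoptions(precision=4,suppress=True)
s=bot.observe(); print(s)
for n in ('scene','top'):
    print(bot.get_calibration(n))
    p,d=bot.grab_frame(n); cv2.imwrite(f'pics/{n}0.png',p[...,::-1]); np.save(n+'d.npy',d)
    for t in ('catch_top','bolt_knob','keeper','cool_box','vial_mid','thermometer_mid','carton_mid'):
        for k in bot.tip_of(n,t)[:2]:
            r,c=k['centre']; ri,ci=int(round(r)),int(round(c))
            dd=d[min(max(ri,0),419),min(max(ci,0),559)]
            print(n,t,round(k['score'],2),np.round([r,c],1),world(n,r,c,dd))
E
```

```text
{'clock': 0.0, 'qpos': array([-1.3452,  0.5221, -0.0364,  1.6   ,  0.0212,  1.0211, -0.1128]), 'qd': array([-0.0008, -0.0004, -0.001 , -0.0003,  0.0008,  0.001 , -0.0003]), 'joint_efforts': array([  0.0007, -92.7095,   1.9801, -36.9935,   0.0179,   0.0082,
        -0.    ]), 'position': array([0.1821, 0.5975, 0.2307]), 'tool_rot': array([-3.1404,  0.0001,  2.8459]), 'force': array([ 0.3366, -0.4   , -0.3551]), 'moment': array([-0.0083,  0.0181, -0.0351]), 'grip_width': 0.08542141228632992}
{'vertical_fov': 44.56980229063755, 'cx': 283.03588249817125, 'cy': 211.74923884050025, 'origin': array([ 1.3422, -0.2881,  1.1554]), 'orientation': array([-2.4453,  0.0108,  1.2048])}
scene catch_top 0.47 [172.2 282.2] [0.4916 0.0248 0.227 ]
scene bolt_knob 0.71 [187.1 283.3] [0.5121 0.0196 0.1943]
scene keeper 0.56 [194.6 319.4] [0.5829 0.0881 0.2112]
scene thermometer_mid 0.83 [221.7 282.4] [ 0.6261 -0.0263  0.2065]
scene carton_mid 0.84 [259.3 111.3] [ 0.4647 -0.4451  0.0535]
{'vertical_fov': 46.114983889151425, 'cx': 283.24255255236665, 'cy': 206.2443295961825, 'origin': array([ 0.3863, -0.0265,  1.4513]), 'orientation': array([-2.9839,  0.0198, -1.5979])}
top catch_top 0.82 [237.4 274.7] [0.5057 0.0166 0.2056]
top bolt_knob 0.56 [217.4 278.1] [0.5524 0.0059 0.236 ]
top keeper 0.71 [213.2 244.5] [0.5687 0.0915 0.2141]
top vial_mid 0.66 [266.7 252.6] [0.4331 0.073  0.2174]
top vial_mid 0.45 [214.2 243.8] [0.5658 0.0931 0.2166]
top thermometer_mid 0.82 [191.2 292.7] [ 0.6235 -0.0325  0.2046]
top carton_mid 0.72 [259.3 446.6] [ 0.4448 -0.4586  0.0532]
```

View pics/scene0.png

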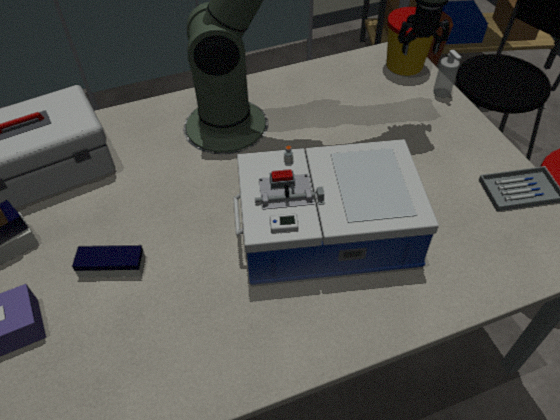

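View pics/top0.png

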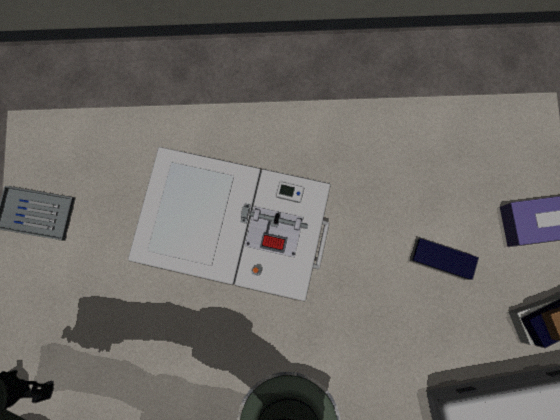

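Run:
```python
from h import *
p=cv2.imread('pics/top0.png'); cv2.imwrite('pics/top0z.png',cv2.resize(p[170:300,200:340],None,fx=5,fy=4.6,interpolation=cv2.INTER_CUBIC))
p=cv2.imread('pics/scene0.png'); cv2.imwrite('pics/sc0z.png',cv2.resize(p[130:250,220:360],None,fx=5,fy=5,interpolation=cv2.INTER_CUBIC))
```

```text
(no output)
```

View pics/top0z.png

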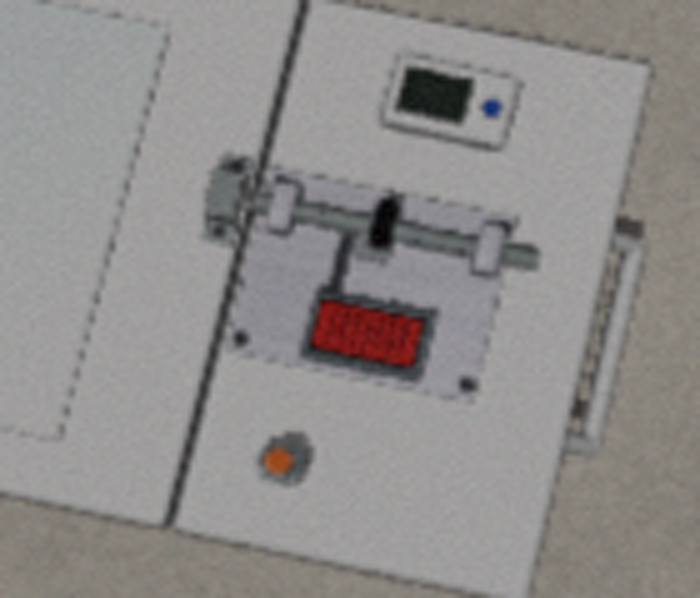

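View pics/sc0z.png

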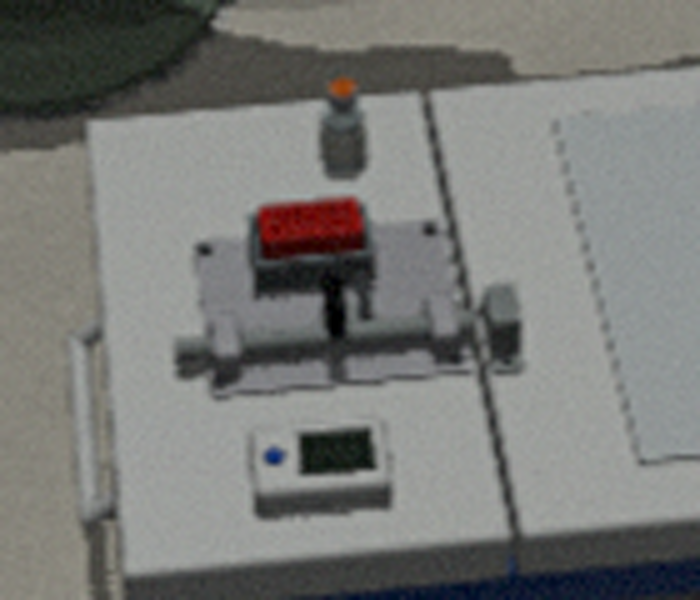

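The top view shows the deck on the image's right: red catch at about (242,273), black tab at (218,277), vial at (268,257) on the -x side, and thermometer at (190,291) on the +x side. Next I fit the box pose.

Run:
```python
from h import *
np.set_printoptions(precision=4,suppress=True)
for n in ('top','scene'):
    d=np.load(n+'d.npy'); P=cloud(n,d); im=cv2.imread(f'pics/{n}0.png').astype(int)
    m=(P[...,2]>.175)&(P[...,2]<.2)&(abs(P[...,0]-.55)<.3)&(abs(P[...,1]-.1)<.35)&(d>0)
    nl,lab,st,ce=cv2.connectedComponentsWithStats(m.astype(np.uint8)); k=1+np.argmax(st[1:,4])
    Q=P[lab==k]; (c,sz,a)=cv2.minAreaRect((Q[:,:2]*1000).astype(np.float32))
    print(n,'rect',c,sz,a,'z',np.median(Q[:,2]))
    for nm,mm in (('red',(im[...,2]>120)&(im[...,1]<60)&(im[...,0]<60)&(abs(P[...,0]-.5)<.06)&(abs(P[...,1]-.02)<.06)),
                  ('blk',(im.max(-1)<45)&(abs(P[...,0]-.555)<.04)&(abs(P[...,1]-.0)<.03)&(P[...,2]>.2))):
        q=P[mm]; print(nm,len(q),q.mean(0),np.median(q,0)); 
        v,u=np.nonzero(mm); print(v.mean(),u.mean(),v.min(),v.max(),u.min(),u.max())
        if nm=='red': q=q[q[:,2]>.218]; print(cv2.minAreaRect((q[:,:2]*1000).astype(np.float32)))
```

```text
top rect (552.7542114257812, 133.31564331054688) (469.05889892578125, 311.07293701171875) 75.65126037597656 z 0.1900048870842337
red 79 [0.4917 0.0217 0.2249] [0.4905 0.0226 0.2249]
242.32911392405063 272.53164556962025 236 248 263 283
((492.5436706542969, 20.93340492248535), (48.691558837890625, 21.856142044067383), 76.39885711669922)
blk 40 [0.5512 0.0105 0.2335] [0.5512 0.011  0.2347]
218.05 276.3 213 223 274 279
scene rect (553.716064453125, 136.2509002685547) (467.92218017578125, 317.42108154296875) 75.60991668701172 z 0.19171959117501808
red 21 [0.4971 0.0219 0.2272] [0.4966 0.0218 0.2281]
173.9047619047619 281.85714285714283 170 177 272 291
((495.9794006347656, 21.482379913330078), (47.164615631103516, 18.076738357543945), 76.15916442871094)
blk 56 [0.5563 0.0107 0.2267] [0.5559 0.0108 0.2329]
191.44642857142858 286.25 184 200 270 293
```

```bash
cat > rem.py <<'E'
from h import *
import sys
np.set_printoptions(precision=1,suppress=True)
C=np.array([.4935,.0208]); yaw=-.2504   # catch centre
ex=np.array([np.cos(yaw),np.sin(yaw)]); ey=np.array([-ex[1],ex[0]])
def rem(by,z,bx=0.):
    s=bot.observe(); M=R.from_euler('xyz',s['tool_rot']).as_matrix(); p=s['position']
    t=np.append(C+(.030+bx)*ex+(by+.125)*ey,z)
    T=np.column_stack([np.append(ey,0),np.append(ex,0),[0,0,-1]])
    print('shift mm',M.T@(t-p)*1000,'rot',np.round(R.from_matrix(M.T@T).as_rotvec(),4))
    q=p[:2]-C; print('box x,y mm',q@ex*1000-30,q@ey*1000-125,'z',p[2]*1000,'F box',s['force'][:2]@ex,s['force'][:2]@ey,s['force'][2],'w',s['grip_width']*1000,'t',s['clock'])
    return s
if __name__=='__main__': rem(float(sys.argv[1])/1000,float(sys.argv[2])/1000,float(sys.argv[3])/1000 if len(sys.argv)>3 else 0)
E
python3 -m inch '[{"dz":-35,"hand":0},{"dz":-35,"rz":0.12,"hand":0},{"rz":0.149,"hand":0},{"rz":0.149,"hand":0},{"rz":0.149,"hand":0},{"rz":0.149,"hand":0},{"rz":0.149,"hand":0},{"rz":0.149,"hand":0},{"rz":0.149,"hand":0},{"rz":0.149,"hand":0}]'; python3 rem.py -140 270
```

```text
shift mm [-496.6 -474.8  -38.7] rot [-0.   0.   1.5]
box x,y mm -474.54709373580516 356.91652173803493 z 231.2934507447736 F box -0.2354476756057684 0.3262623531501682 0.17002372248135916 w 85.56777761656562 t 0.8schema error: expected keys dx, dy, dz, rx, ry, rz, hand
```

```bash
python3 -m inch '[{"dx":0,"dy":0,"dz":-35,"rx":0,"ry":0,"rz":0.149,"hand":0},{"dx":0,"dy":0,"dz":-35,"rx":0,"ry":0,"rz":0.149,"hand":0},{"dx":0,"dy":0,"dz":0,"rx":0,"ry":0,"rz":0.149,"hand":0},{"dx":0,"dy":0,"dz":0,"rx":0,"ry":0,"rz":0.149,"hand":0},{"dx":0,"dy":0,"dz":0,"rx":0,"ry":0,"rz":0.149,"hand":0},{"dx":0,"dy":0,"dz":0,"rx":0,"ry":0,"rz":0.149,"hand":0},{"dx":0,"dy":0,"dz":0,"rx":0,"ry":0,"rz":0.149,"hand":0},{"dx":0,"dy":0,"dz":0,"rx":0,"ry":0,"rz":0.149,"hand":0},{"dx":0,"dy":0,"dz":0,"rx":0,"ry":0,"rz":0.149,"hand":0},{"dx":0,"dy":0,"dz":0,"rx":0,"ry":0,"rz":0.149,"hand":0}]'; python3 rem.py -140 270
```

```text
clock: 1.8
position: [0.1821, 0.5978, 0.3013]
tool_rot: [-3.142, -0.0, 1.35]
force: [0.3, -0.1, 0.7]
grip_width: 0.0428
shift mm [-510.6  459.9   31.3] rot [-0. -0.  0.]
box x,y mm -474.6590144436225 356.8915066814278 z 301.326563761575 F box 0.29937526098368866 -0.0018599234163752436 0.6932580941621429 w 42.75592246189419 t 1.8
```

```bash
python3 -m inch '[{"dx":-34,"dy":31,"dz":0,"rx":0,"ry":0,"rz":0.03,"hand":0},{"dx":-34,"dy":32,"dz":0,"rx":0,"ry":0,"rz":0,"hand":0},{"dx":-34,"dy":32,"dz":0,"rx":0,"ry":0,"rz":0,"hand":0},{"dx":-34,"dy":32,"dz":0,"rx":0,"ry":0,"rz":0,"hand":0},{"dx":-34,"dy":32,"dz":0,"rx":0,"ry":0,"rz":0,"hand":0},{"dx":-34,"dy":32,"dz":0,"rx":0,"ry":0,"rz":0,"hand":0},{"dx":-34,"dy":32,"dz":0,"rx":0,"ry":0,"rz":0,"hand":0},{"dx":-34,"dy":32,"dz":0,"rx":0,"ry":0,"rz":0,"hand":0},{"dx":-34,"dy":32,"dz":0,"rx":0,"ry":0,"rz":0,"hand":0},{"dx":-34,"dy":32,"dz":0,"rx":0,"ry":0,"rz":0,"hand":0}]'; python3 rem.py -140 270
```

```text
clock: 2.8
position: [0.411, 0.1896, 0.3016]
tool_rot: [3.141, -0.001, 1.326]
force: [1.0, 0.5, 0.5]
grip_width: 0.0428
shift mm [-159.   150.9   31.5] rot [ 0. -0.  0.]
box x,y mm -151.77312350673446 18.071407437109826 z 301.62610259319524 F box 0.7972237133052441 0.7225574368965155 0.5037892134877846 w 42.757430179175294 t 2.8
```

```bash
python3 -m inch '[{"dx":-32,"dy":30,"dz":0,"rx":0,"ry":0,"rz":0.006,"hand":0},{"dx":-32,"dy":30,"dz":0,"rx":0,"ry":0,"rz":0,"hand":0},{"dx":-32,"dy":30,"dz":0,"rx":0,"ry":0,"rz":0,"hand":0},{"dx":-32,"dy":30,"dz":0,"rx":0,"ry":0,"rz":0,"hand":0},{"dx":-31,"dy":31,"dz":0,"rx":0,"ry":0,"rz":0,"hand":0},{"dx":0,"dy":0,"dz":20,"rx":0,"ry":0,"rz":0,"hand":0},{"dx":0,"dy":0,"dz":20,"rx":0,"ry":0,"rz":0,"hand":0},{"dx":0,"dy":0,"dz":0,"rx":0,"ry":0,"rz":0,"hand":0},{"dx":0,"dy":0,"dz":0,"rx":0,"ry":0,"rz":0,"hand":0}]'; python3 rem.py -140 260
python3 - <<'E'
from h import *
for n in ('scene','top'):
    p,d=bot.grab_frame(n); np.save(n+'d1.npy',d); p=p[...,::-1]
    q=p[100:240,210:370] if n=='scene' else p[170:290,200:340]
    cv2.imwrite(f'pics/{n}1.png',cv2.resize(q,None,fx=4.2,fy=4.2,interpolation=cv2.INTER_CUBIC))
E
```

```text
clock: 3.7
position: [0.5175, -0.0001, 0.2618]
tool_rot: [-3.141, 0.0, 1.32]
force: [0.1, -0.2, 0.3]
grip_width: 0.0427
shift mm [-0.7  1.6  1.8] rot [-0.  0. -0.]
box x,y mm -1.6200536784170723 -139.29674003706208 z 261.7899604516927 F box 0.11364211601940737 -0.1316801861716298 0.320150852307461 w 42.67072442403617 t 3.7
```

View pics/scene1.png

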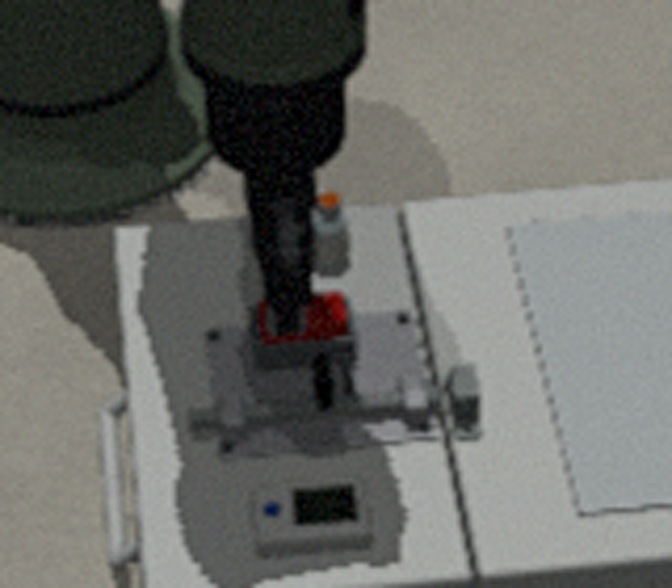

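View pics/top1.png

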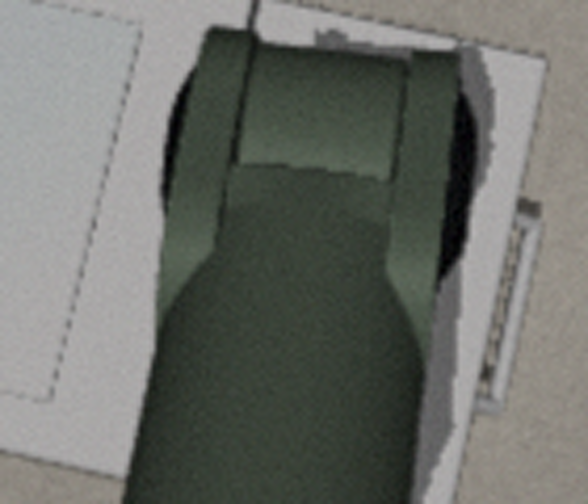

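The scene view shows the near finger at zoomed (288,330), just behind the black tab at (322,380); the far finger is hidden and the arm blocks the top camera. I'll measure the near finger from depth.

Run:
```python
from rem import *
d=np.load('scened1.npy'); P=cloud('scene',d)
for v in range(150,182,3):
  row=[]
  for u in range(268,296,3):
    p=P[v,u]; q=p[:2]-C; row.append('%d,%d,%d'%(q@ex*1000-30,q@ey*1000-125,p[2]*1000))
  print(v,' '.join(row))
```

```text
150 -357,-133,1 19,-151,355 36,-146,370 39,-139,373 38,-132,371 20,-124,353 -105,-103,233 -99,-96,238 -146,-82,192 -146,-73,191
153 -145,-147,190 21,-151,348 32,-146,358 44,-140,368 45,-133,369 23,-124,347 -99,-103,228 -103,-95,223 -98,-88,227 -135,-75,190
156 -135,-148,188 24,-152,342 15,-144,332 54,-141,369 53,-134,367 22,-124,336 -101,-103,216 -97,-96,218 -99,-88,215 -126,-76,188
159 -124,-149,188 27,-152,335 59,-148,365 57,-141,362 59,-135,363 62,-129,365 -96,-104,209 -94,-96,210 -100,-87,203 -110,-78,192
162 -109,-151,191 -105,-143,194 63,-149,360 63,-142,360 63,-135,358 62,-129,356 -100,-103,194 -94,-96,199 -99,-87,193 -102,-79,189
165 -97,-152,192 -97,-144,191 64,-149,351 62,-142,349 54,-135,340 58,-128,343 -94,-104,189 -87,-97,195 -91,-88,189 -88,-81,191
168 -89,-153,189 -86,-145,191 57,-149,335 57,-142,334 57,-135,334 52,-128,328 -79,-106,193 -82,-98,188 -81,-90,188 -81,-82,188
171 -76,-154,191 -76,-146,190 52,-148,321 49,-141,316 51,-135,318 51,-128,317 -35,-111,227 -31,-104,230 -36,-96,224 -69,-83,189
174 -65,-155,191 -40,-149,215 25,-147,283 34,-140,291 31,-133,287 -27,-120,225 -26,-112,225 -19,-105,231 -23,-97,226 -55,-85,192
177 -52,-156,193 -29,-150,217 24,-147,272 30,-140,277 32,-133,279 -18,-121,224 -18,-113,223 -18,-106,222 -19,-98,220 -42,-87,194
180 -41,-157,193 -20,-151,214 -19,-144,215 -15,-136,218 -19,-128,213 -20,-121,211 -21,-113,208 -16,-106,213 -14,-98,214 -14,-91,213
```

Depth puts the near finger at box y -149..-127 and x about 20–32, with its tip roughly 6 mm above the TCP height, as expected when half open. The box pose agrees. I'll back off 2.5 mm and descend.

```bash
python3 -m inch '[{"dx":-2.5,"dy":1.6,"dz":12,"rx":0,"ry":0,"rz":0,"hand":0},{"dx":0,"dy":0,"dz":14,"rx":0,"ry":0,"rz":0,"hand":0},{"dx":0,"dy":0,"dz":8,"rx":0,"ry":0,"rz":0,"hand":0},{"dx":0,"dy":0,"dz":0,"rx":0,"ry":0,"rz":0,"hand":0},{"dx":0,"dy":0,"dz":0,"rx":0,"ry":0,"rz":0,"hand":0}]'; python3 rem.py -142 212
python3 -m inch '[{"dx":0,"dy":0,"dz":4,"rx":0,"ry":0,"rz":0,"hand":0},{"dx":0,"dy":0,"dz":2,"rx":0,"ry":0,"rz":0,"hand":0},{"dx":0,"dy":0,"dz":0,"rx":0,"ry":0,"rz":0,"hand":0}]'; python3 rem.py -142 212
```

```text
clock: 4.3
position: [0.5185, -0.003, 0.2275]
tool_rot: [3.141, 0.0, 1.32]
force: [-0.2, -0.0, -0.5]
grip_width: 0.0428
shift mm [-0.1 -0.1 15.5] rot [ 0.  0. -0.]
box x,y mm 0.09257834787591435 -141.87835833720067 z 227.5259911527711 F box -0.18123793659587353 -0.09339548084576456 -0.5121234164785412 w 42.84156547759431 t 4.3
clock: 4.6
position: [0.5187, -0.003, 0.2215]
tool_rot: [3.141, -0.0, 1.32]
force: [1.2, -1.0, 5.5]
grip_width: 0.0431
shift mm [-0.2 -0.3  9.5] rot [ 0. -0. -0.]
box x,y mm 0.27885309925525803 -141.77409449444693 z 221.4893114668879 F box 1.4236148577477081 -0.6232299016777756 5.471653698353226 w 43.05306117167426 t 4.6
```

```bash
python3 -m inch '[{"dx":0,"dy":0,"dz":3,"rx":0,"ry":0,"rz":0,"hand":0},{"dx":0,"dy":0,"dz":0,"rx":0,"ry":0,"rz":0,"hand":0}]'; python3 rem.py -142 212
python3 -m inch '[{"dx":0,"dy":0,"dz":2,"rx":0,"ry":0,"rz":0,"hand":0},{"dx":0,"dy":0,"dz":0,"rx":0,"ry":0,"rz":0,"hand":0}]'; python3 rem.py -142 212
python3 -m inch '[{"dx":0,"dy":0,"dz":1,"rx":0,"ry":0,"rz":0,"hand":0},{"dx":0,"dy":0,"dz":0,"rx":0,"ry":0,"rz":0,"hand":0}]'; python3 rem.py -142 212
```

```text
clock: 4.8
position: [0.5187, -0.003, 0.2185]
tool_rot: [3.141, -0.0, 1.32]
force: [1.2, 0.1, 7.0]
grip_width: 0.0425
shift mm [-0.2 -0.3  6.5] rot [ 0. -0. -0.]
box x,y mm 0.292065320749785 -141.8004358815971 z 218.54629906708783 F box 1.1650147341945964 0.36419773723348814 7.019977638831611 w 42.45346592418712 t 4.8
clock: 5.0
position: [0.5187, -0.003, 0.2167]
tool_rot: [3.141, -0.0, 1.32]
force: [-0.6, -0.2, 9.4]
grip_width: 0.043
shift mm [-0.2 -0.3  4.7] rot [ 0. -0. -0.]
box x,y mm 0.295083370183459 -141.80374926324814 z 216.6521283855245 F box -0.5070156097433196 -0.34627068550510665 9.423091246893659 w 42.97723377542955 t 5.0
clock: 5.2
position: [0.5187, -0.0031, 0.2159]
tool_rot: [3.141, -0.0, 1.32]
force: [-1.8, -0.6, 11.5]
grip_width: 0.0428
shift mm [-0.1 -0.3  3.9] rot [ 0. -0. -0.]
box x,y mm 0.30918509971232666 -141.86821704307482 z 215.94101519868025 F box -1.5836894302156104 -1.0064920813429106 11.502279884232278 w 42.827199219067836 t 5.2
```

```bash
python3 -m inch '[{"dx":0,"dy":0,"dz":1,"rx":0,"ry":0,"rz":0,"hand":0},{"dx":0,"dy":0,"dz":0,"rx":0,"ry":0,"rz":0,"hand":0}]'; python3 rem.py -142 212
python3 -m inch '[{"dx":0,"dy":0,"dz":1,"rx":0,"ry":0,"rz":0,"hand":0},{"dx":0,"dy":0,"dz":0,"rx":0,"ry":0,"rz":0,"hand":0}]'; python3 rem.py -142 212
python3 - <<'E'
from h import *
n='scene'
p,d=bot.grab_frame(n); np.save(n+'d2.npy',d); p=p[...,::-1]
q=p[150:230,230:330]
cv2.imwrite(f'pics/{n}2.png',cv2.resize(q,None,fx=7,fy=7,interpolation=cv2.INTER_CUBIC))
E
```

```text
clock: 5.4
position: [0.5186, -0.0032, 0.2155]
tool_rot: [3.141, -0.001, 1.319]
force: [-5.5, -0.0, 27.0]
grip_width: 0.0426
shift mm [ 0.  -0.3  3.5] rot [ 0. -0. -0.]
box x,y mm 0.2970543845621876 -142.02279381239282 z 215.53624114288843 F box -5.342411038872917 -1.369583710982681 27.042840065858048 w 42.63213507430589 t 5.4
clock: 5.6
position: [0.5186, -0.0033, 0.2152]
tool_rot: [3.141, -0.001, 1.319]
force: [-11.3, -1.9, 42.0]
grip_width: 0.043
shift mm [ 0.1 -0.3  3.2] rot [ 0. -0. -0.]
box x,y mm 0.29975234407916673 -142.15191557622015 z 215.1523070750595 F box -10.497609242019854 -4.654081117647975 41.95524623466206 w 43.00178807972627 t 5.6
```

View pics/scene2.png

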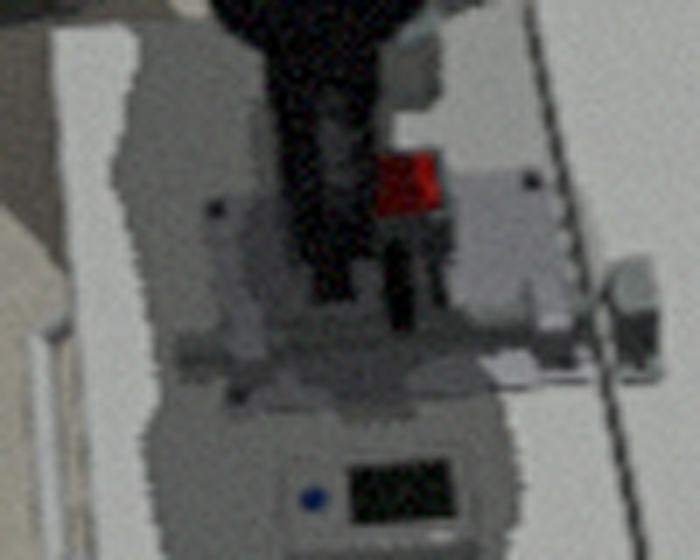

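Force rose sharply to 42 N after about 8 mm of travel, so the catch is on its stop. The picture shows the near finger at (335,280) just left of the black tab at (400,290). I'll ease off about 1 mm and push.

```bash
python3 -m inch '[{"dx":0,"dy":0,"dz":-1.1,"rx":0,"ry":0,"rz":0,"hand":0},{"dx":2,"dy":0,"dz":0,"rx":0,"ry":0,"rz":0,"hand":0},{"dx":2,"dy":0,"dz":0,"rx":0,"ry":0,"rz":0,"hand":0}]'; python3 rem.py -142 212
python3 -m inch '[{"dx":2,"dy":0,"dz":0,"rx":0,"ry":0,"rz":0,"hand":0},{"dx":2,"dy":0,"dz":0,"rx":0,"ry":0,"rz":0,"hand":0}]'; python3 rem.py -142 212
```

```text
clock: 5.95
position: [0.5191, -0.0015, 0.2157]
tool_rot: [3.141, 0.002, 1.318]
force: [-10.0, -18.2, 30.0]
grip_width: 0.0426
shift mm [-1.7 -0.4  3.7] rot [ 0.  0. -0.]
box x,y mm 0.38101242754517983 -140.29831165275647 z 215.68467736821626 F box -5.174701953844573 -20.069374351198096 29.999859660693993 w 42.64664971842695 t 5.95
clock: 6.15
position: [0.5208, 0.0023, 0.2158]
tool_rot: [3.139, 0.002, 1.318]
force: [-2.2, -13.0, 24.9]
grip_width: 0.0425
shift mm [-5.8 -1.   3.8] rot [ 0.  0. -0.]
box x,y mm 1.0317735082629227 -136.14953135124273 z 215.76143562056018 F box 1.0734134729322544 -13.182899910635417 24.9069937761929 w 42.48121799470596 t 6.15
```

```bash
python3 -m inch '[{"dx":2,"dy":0,"dz":-0.3,"rx":0,"ry":0,"rz":0,"hand":0},{"dx":3,"dy":-0.5,"dz":0,"rx":0,"ry":0,"rz":0,"hand":0},{"dx":3,"dy":0,"dz":0,"rx":0,"ry":0,"rz":0,"hand":0}]'; python3 rem.py -142 212
python3 -m inch '[{"dx":3,"dy":0,"dz":0,"rx":0,"ry":0,"rz":0,"hand":0},{"dx":3,"dy":0,"dz":0,"rx":0,"ry":0,"rz":0,"hand":0}]'; python3 rem.py -142 212
```

```text
clock: 6.45
position: [0.5225, 0.0102, 0.2159]
tool_rot: [3.139, 0.002, 1.318]
force: [-1.9, -14.9, 19.6]
grip_width: 0.043
shift mm [-13.9  -0.7   3.9] rot [ 0.  0. -0.]
box x,y mm 0.754106495991234 -128.12501185293326 z 215.89253855131042 F box 1.8139408816613354 -14.866395483837902 19.553538097898667 w 42.95056435528974 t 6.45
clock: 6.65
position: [0.524, 0.016, 0.2159]
tool_rot: [3.139, 0.002, 1.318]
force: [-2.5, -14.7, 20.5]
grip_width: 0.0425
shift mm [-19.9  -0.7   3.9] rot [ 0.  0. -0.]
box x,y mm 0.7172602004032633 -122.0589079321513 z 215.90512609953598 F box 1.2551466363605195 -14.900094964226607 20.462437412019717 w 42.48203554587839 t 6.65
```

```bash
python3 -m inch '[{"dx":3,"dy":0,"dz":0,"rx":0,"ry":0,"rz":0,"hand":0},{"dx":3,"dy":0,"dz":0,"rx":0,"ry":0,"rz":0,"hand":0},{"dx":3,"dy":0,"dz":0,"rx":0,"ry":0,"rz":0,"hand":0}]'; python3 rem.py -142 212
python3 -m inch '[{"dx":2,"dy":0,"dz":0,"rx":0,"ry":0,"rz":0,"hand":0},{"dx":1,"dy":0,"dz":0,"rx":0,"ry":0,"rz":0,"hand":0}]'; python3 rem.py -142 212
python3 -m inch '[{"dx":1,"dy":0,"dz":0,"rx":0,"ry":0,"rz":0,"hand":0},{"dx":0,"dy":0,"dz":0,"rx":0,"ry":0,"rz":0,"hand":0}]'; python3 rem.py -142 212
```

```text
clock: 6.95
position: [0.5261, 0.0249, 0.2158]
tool_rot: [3.139, 0.002, 1.318]
force: [-3.7, -13.2, 19.5]
grip_width: 0.0429
shift mm [-29.   -0.5   3.9] rot [ 0.  0. -0.]
box x,y mm 0.5423770663687222 -112.94888090478723 z 215.82581382424843 F box -0.32181858076629194 -13.661821791947919 19.485504287681998 w 42.86865264875088 t 6.95
clock: 7.15
position: [0.5268, 0.028, 0.2158]
tool_rot: [3.14, 0.001, 1.318]
force: [-2.9, -15.4, 19.0]
grip_width: 0.0427
shift mm [-32.2  -0.4   3.8] rot [ 0.  0. -0.]
box x,y mm 0.4943595705028585 -109.75560082644998 z 215.800572793322 F box 0.9677128951416474 -15.64608319565658 19.00664360389374 w 42.73513381014691 t 7.15
clock: 7.35
position: [0.527, 0.029, 0.2158]
tool_rot: [3.14, 0.001, 1.318]
force: [-3.6, -12.7, 17.6]
grip_width: 0.0429
shift mm [-33.2  -0.4   3.8] rot [ 0.  0. -0.]
box x,y mm 0.4417119684766675 -108.74768866839418 z 215.75122034400295 F box -0.3315928581090398 -13.193921050674943 17.557682580495044 w 42.901814168912516 t 7.35
```

```bash
python3 -m inch '[{"dx":1,"dy":0,"dz":0,"rx":0,"ry":0,"rz":0,"hand":0},{"dx":0,"dy":0,"dz":0,"rx":0,"ry":0,"rz":0,"hand":0}]'; python3 rem.py -142 212
python3 -m inch '[{"dx":1,"dy":0,"dz":0,"rx":0,"ry":0,"rz":0,"hand":0},{"dx":0,"dy":0,"dz":0,"rx":0,"ry":0,"rz":0,"hand":0}]'; python3 rem.py -142 212
```

```text
clock: 7.55
position: [0.5272, 0.0299, 0.2157]
tool_rot: [3.14, 0.002, 1.318]
force: [-1.6, -12.3, 18.0]
grip_width: 0.0426
shift mm [-34.1  -0.3   3.8] rot [ 0.  0. -0.]
box x,y mm 0.39399893206964975 -107.86050871472526 z 215.74175101273664 F box 1.458459007314102 -12.276053274212474 18.037412845292714 w 42.60145250904923 t 7.55
clock: 7.75
position: [0.5273, 0.0305, 0.2158]
tool_rot: [3.14, 0.002, 1.318]
force: [-3.9, -14.4, 19.5]
grip_width: 0.0427
shift mm [-34.8  -0.3   3.8] rot [ 0.  0. -0.]
box x,y mm 0.3773940970821599 -107.20986992212963 z 215.75075047988494 F box -0.2538300843674731 -14.90413290079747 19.543931353646997 w 42.70449655010722 t 7.75
```

```bash
python3 -m inch '[{"dx":1,"dy":0,"dz":0,"rx":0,"ry":0,"rz":0,"hand":0},{"dx":0,"dy":0,"dz":0,"rx":0,"ry":0,"rz":0,"hand":0}]'; python3 rem.py -142 212
python3 -m inch '[{"dx":1,"dy":0,"dz":0,"rx":0,"ry":0,"rz":0,"hand":0},{"dx":0,"dy":0,"dz":0,"rx":0,"ry":0,"rz":0,"hand":0}]'; python3 rem.py -142 212
python3 - <<'E'
from h import *
n='scene'
p,d=bot.grab_frame(n); np.save(n+'d3.npy',d); p=p[...,::-1]
q=p[150:230,230:330]
cv2.imwrite(f'pics/{n}3.png',cv2.resize(q,None,fx=7,fy=7,interpolation=cv2.INTER_CUBIC))
E
```

```text
clock: 7.95
position: [0.5274, 0.0306, 0.2157]
tool_rot: [3.14, 0.003, 1.317]
force: [-6.1, -20.4, 21.8]
grip_width: 0.0428
shift mm [-34.9  -0.3   3.8] rot [ 0.  0. -0.]
box x,y mm 0.3718933583056341 -107.10159555246659 z 215.71948862939468 F box -0.8114804903649683 -21.310902076600314 21.8187386446792 w 42.82411486225908 t 7.95
clock: 8.15
position: [0.5274, 0.0307, 0.2157]
tool_rot: [3.14, 0.004, 1.316]
force: [-6.5, -24.9, 22.2]
grip_width: 0.0428
shift mm [-35.   -0.3   3.9] rot [ 0.  0. -0.]
box x,y mm 0.4038751492844206 -107.03255062461305 z 215.72851520758246 F box -0.16035416790679852 -25.759256548603954 22.155646744945038 w 42.795382726098396 t 8.15
```

View pics/scene3.png

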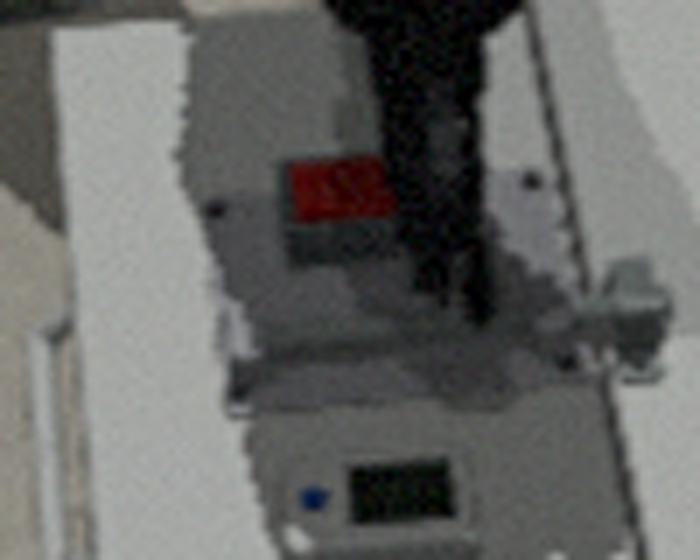

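The bolt stopped dead against its stop: the force rose while the position held. The tab is now at zoomed (485,290), it was at (400,290), and the bolt's tail has vanished on the left. I'll relieve the push slightly and then lift straight up.

```bash
python3 -m inch '[{"dx":-2,"dy":0,"dz":0,"rx":0,"ry":0,"rz":0,"hand":0},{"dx":-2,"dy":0,"dz":0,"rx":0,"ry":0,"rz":0,"hand":0}]'; python3 rem.py -142 212
python3 -m inch '[{"dx":0,"dy":0,"dz":-4,"rx":0,"ry":0,"rz":0,"hand":0},{"dx":0,"dy":0,"dz":-10,"rx":0,"ry":0,"rz":0,"hand":0},{"dx":0,"dy":0,"dz":-20,"rx":0,"ry":0,"rz":0,"hand":0},{"dx":0,"dy":0,"dz":-30,"rx":0,"ry":0,"rz":0,"hand":0},{"dx":0,"dy":0,"dz":-30,"rx":0,"ry":0,"rz":0,"hand":0},{"dx":-40,"dy":0,"dz":-10,"rx":0,"ry":0,"rz":0,"hand":0},{"dx":-40,"dy":0,"dz":0,"rx":0,"ry":0,"rz":0,"hand":0},{"dx":-40,"dy":0,"dz":0,"rx":0,"ry":0,"rz":0,"hand":0},{"dx":-40,"dy":0,"dz":0,"rx":0,"ry":0,"rz":0,"hand":0},{"dx":-40,"dy":0,"dz":0,"rx":0,"ry":0,"rz":0,"hand":0}]'; 
python3 -m inch '[{"dx":-40,"dy":0,"dz":0,"rx":0,"ry":0,"rz":0,"hand":0},{"dx":-40,"dy":0,"dz":0,"rx":0,"ry":0,"rz":0,"hand":0},{"dx":0,"dy":0,"dz":0,"rx":0,"ry":0,"rz":0,"hand":0},{"dx":0,"dy":0,"dz":0,"rx":0,"ry":0,"rz":0,"hand":0}]'; python3 rem.py -142 212
python3 - <<'E'
from rem import *
for n in ('scene','top'):
    p,d=bot.grab_frame(n); p=p[...,::-1]; P=cloud(n,d); im=p.astype(int)
    q=p[130:250,220:360] if n=='scene' else p[170:300,200:340]
    cv2.imwrite(f'pics/{n}4.png',cv2.resize(q,None,fx=4.6,fy=4.6,interpolation=cv2.INTER_CUBIC))
    for nm,mm in (('red',(im[...,2]>110)&(im[...,1]<60)&(im[...,0]<60)&(abs(P[...,0]-.5)<.06)&(abs(P[...,1]-.02)<.06)),
                  ('blk',(im.max(-1)<45)&(abs(P[...,0]-.56)<.04)&(abs(P[...,1]-.03)<.03)&(P[...,2]>.2))):
        k=P[mm]; w=k[:,:2]-C; print(n,nm,len(k),(w@ex).mean()*1000-30,(w@ey).mean()*1000-125,np.median(k[:,2])*1000)
    for t in ('vial_mid','thermometer_mid','carton_mid'):
        for k in bot.tip_of(n,t)[:1]: print(t,round(k['score'],2),np.round(k['centre'],1))
E
```

```text
clock: 8.4
position: [0.5272, 0.0301, 0.2158]
tool_rot: [3.14, -0.0, 1.319]
force: [-1.4, 1.0, 20.1]
grip_width: 0.0427
shift mm [-34.4  -0.3   3.8] rot [ 0. -0. -0.]
box x,y mm 0.34405959420842436 -107.65154926262284 z 215.83336969986084 F box -1.5665341647253102 0.639291734129796 20.128216729824004 w 42.74543007989569 t 8.4
clock: 9.4
position: [0.4761, -0.1638, 0.3192]
tool_rot: [3.142, -0.001, 1.32]
force: [0.8, -0.0, -0.6]
grip_width: 0.0425
clock: 9.8
position: [0.4566, -0.2406, 0.3189]
tool_rot: [-3.141, -0.0, 1.318]
force: [0.3, 0.4, -0.3]
grip_width: 0.0428
shift mm [245.4   0.5 107. ] rot [-0. -0. -0.]
box x,y mm -1.0191836006361967 -387.39743658063105 z 318.9004453107686 F box 0.1811406371841405 0.4194176858212881 -0.31863629555322825 w 42.84768410343906 t 9.8
scene red 102 -28.712978346093074 -122.74591909805261 226.514757111465
scene blk 46 33.122324930374546 -92.28116433818029 229.99884872956594
vial_mid 0.44 [155.  289.9]
thermometer_mid 0.96 [221.  283.3]
carton_mid 0.58 [259.5 113.5]
top red 181 -31.274395127457392 -125.0339275605839 225.05523929007842
top blk 39 28.521439347183488 -93.16328068196945 234.46714175707228
vial_mid 0.59 [270.  254.4]
thermometer_mid 0.73 [191.4 289.2]
```

View pics/scene4.png

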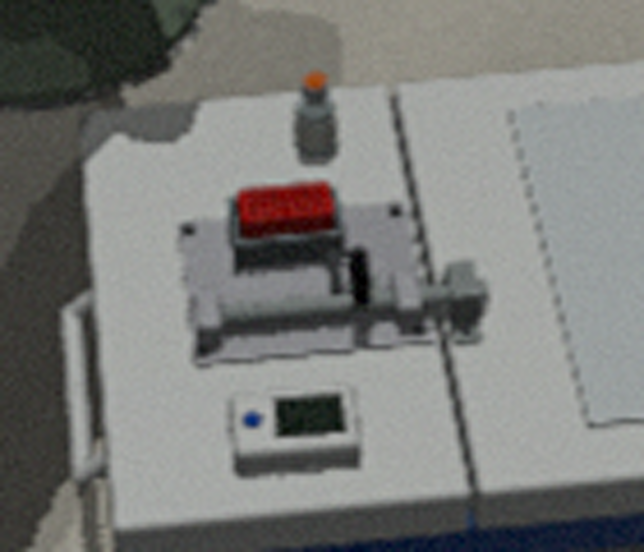

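View pics/top4.png

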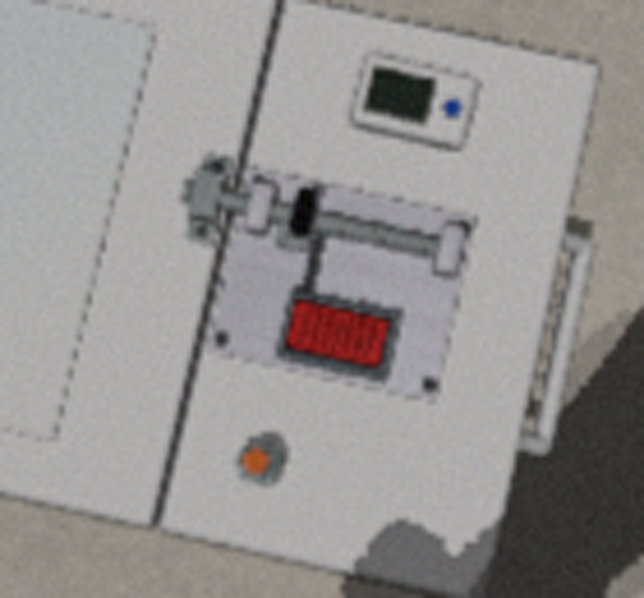

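Both pictures show the catch up (red at zoomed (335,330) in the top view, 225–226 mm above the table, as at the start). The bolt is home through the keeper with the tab at box y about -93, roughly 28 mm on. The vial, thermometer and hatch look unmoved and the arm is clear, so I'm handing in.

```bash
python3 -c "
from workcell import bot
print(bot.job_done())"
```

```text
the job is handed in; nothing more can be done
None
```

The hatch is bolted and the catch has sprung back up to lock the bolt. I handed the job in at about 10 s of the 35 s allowed; no verdict was reported.

**How it went:**
- **Catch:** one half-open fingertip pressed it onto its stop, about 8 mm down. The force briefly reached 42 N at the wrist, so I eased off about 1 mm and held it at roughly 20 to 30 N from then on.
- **Bolt:** the other fingertip pushed the thumb piece until the side force rose from about 15 to 26 N while the finger no longer moved, so the bolt was on its stop. I then relieved the push and lifted straight off.

**Last checks:**
- **Catch height:** its top is back at 225–226 mm above the table, as at the start.
- **Bolt travel:** the thumb piece was measured at box y about -93 mm, which is about 28 mm of travel, good to about 2 mm.
- **Robot:** it is clear of everything, with the force near zero.
- **Hatch, vial and thermometer:** these look unmoved in the pictures. The networks' positions for the vial and thermometer shifted by up to about 4 pixels in the top camera, roughly 10 mm. I put this down to detection noise because the zoomed pictures show no visible shift.
- **Carton:** the scene camera puts it within about 2 pixels of where it was, at a middling score (0.58). The top camera did not find it in the last look, and I did not look at it in the final pictures. The arm did not go near it.

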